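# Photograph coated test panels under raking light

## Task

Photograph the coated test panels under raking light. Hang every panel that lies on the bench by its hole on a peg of the sloped easel, one to a peg (any pegs), hanging down flat against the board, and move the torch from its tray into both forks of its stand, lens end towards the easel. Only then, with the torch left in the stand, press the three keys fully, one at a time, letting each come up again: largest first, then medium, then smallest. Finally lay the torch back in its tray (either way round), leave the panels hanging, and do not move the jar, the beaker or the weight.

Things in the scene. Friction and masses are not known exactly. Their poses are not given: they have to be found in the camera images.
- panel0: Coated steel test panel 0, 110 x 46 x 6 mm, 0.13 to 0.25 kg, lower two thirds coated white; all alike, some may be absent (None). Starts flat on the bench, hole end roughly away from the robot. Origin: centre of its 22 mm round through hole, at mid-thickness, 17 mm from the hole end; x along its length towards that end (the panel's middle is at x = -38 mm), y across, z out of a face.
- panel1: Coated steel test panel 1, 110 x 46 x 6 mm, 0.13 to 0.25 kg, lower two thirds coated white; all alike, some may be absent (None). Starts flat on the bench, hole end roughly away from the robot. Origin: centre of its 22 mm round through hole, at mid-thickness, 17 mm from the hole end; x along its length towards that end (the panel's middle is at x = -38 mm), y across, z out of a face.
- panel2: Coated steel test panel 2, 110 x 46 x 6 mm, 0.13 to 0.25 kg, lower two thirds coated white; all alike, some may be absent (None). Starts flat on the bench, hole end roughly away from the robot. Origin: centre of its 22 mm round through hole, at mid-thickness, 17 mm from the hole end; x along its length towards that end (the panel's middle is at x = -38 mm), y across, z out of a face.
- panel3: Coated steel test panel 3, 110 x 46 x 6 mm, 0.13 to 0.25 kg, lower two thirds coated white; all alike, some may be absent (None). Starts flat on the bench, hole end roughly away from the robot. Origin: centre of its 22 mm round through hole, at mid-thickness, 17 mm from the hole end; x along its length towards that end (the panel's middle is at x = -38 mm), y across, z out of a face.
- board: Sloped grey board of the easel, fixed, 160 mm (up the slope) x 335 mm wide, leaning away from the robot at 40 degrees (0.70 rad) from horizontal. Origin: centre of its face, 85 mm above the bench; x up the slope, y to the left along the board, z straight out of its face (up and back towards the robot). Its lower edge is about 33 mm above the bench.
- peg0 (a point): Foot, on the board's face, of steel peg 0 (10 mm diameter, round-ended, standing 32 mm straight out of the board along the board's z; origin on the peg's axis at the board's face; axes as the board's). The four pegs stand in one row 50 mm up the slope from the board's middle, 85 mm apart, peg0 at the board's +y end, peg3 at its -y end.
- peg1 (a point): Foot, on the board's face, of steel peg 1 (10 mm diameter, round-ended, standing 32 mm straight out of the board along the board's z; origin on the peg's axis at the board's face; axes as the board's). The four pegs stand in one row 50 mm up the slope from the board's middle, 85 mm apart, peg0 at the board's +y end, peg3 at its -y end.
- peg2 (a point): Foot, on the board's face, of steel peg 2 (10 mm diameter, round-ended, standing 32 mm straight out of the board along the board's z; origin on the peg's axis at the board's face; axes as the board's). The four pegs stand in one row 50 mm up the slope from the board's middle, 85 mm apart, peg0 at the board's +y end, peg3 at its -y end.
- peg3 (a point): Foot, on the board's face, of steel peg 3 (10 mm diameter, round-ended, standing 32 mm straight out of the board along the board's z; origin on the peg's axis at the board's face; axes as the board's). The four pegs stand in one row 50 mm up the slope from the board's middle, 85 mm apart, peg0 at the board's +y end, peg3 at its -y end.
- torch: Metal torch, 180 mm long, 0.18 to 0.33 kg: round body 30 mm in diameter, 110 mm long, between two hexagonal ends (42 mm across flats) that let it lie still: dark finned lens end 45 mm long with white lens, rubber tail end 25 mm. Origin: on the axis at the middle of the round body (21 mm above what it lies on); x along the axis towards the lens; y, z turn with it if it rolls.
- torch_lens (a point): Centre of the torch's lens face, 100 mm from the torch's origin along its +x.
- tray: White open tray of the torch, fixed, 230 x 120 x 14 mm high, walls and floor 4 mm (inside 222 x 112 mm). Origin: centre of its underside; x along its length. The torch starts lying in it, roughly along its length, lens roughly to the robot's left, its axis then 25 mm above the bench.
- cradle (a point): The torch's origin when it rests in the fixed stand, 58 mm above the bench. x: level, along the cradled torch, towards the easel, where the lens belongs; z up. Stand: base 100 x 75 x 8 mm, two steel V forks (8 mm thick, 90 degrees, tips 61 mm high, 54 mm over the tips) 64 mm apart along x, 56 mm free between them. The hexagonal ends lie outside the forks (19 mm play either way).
- key_large_top (a point): Centre of the top of the large key (36 mm diameter), 67 mm above the bench when up; it sinks as the key is pressed. A black collar 52 mm wide surrounds it, rim 10 mm below its top. The three grey keys stand in one row 53 mm apart, roughly left to right, on a fixed white box 75 x 170 x 45 mm high; which key stands in which place varies.
- key_large (a joint): Travel of the large key straight down: 0 up, 0.006 m fully down. Spring: starts to move at 1.5 N, fully down at about 5 N, comes back up when let go. It counts as pressed beyond 0.004 m, for 0.1 s.
- key_medium_top (a point): Centre of the top of the medium key (26 mm diameter), 67 mm above the bench when up; it sinks as the key is pressed. A black collar 42 mm wide surrounds it, rim 10 mm below its top. The three grey keys stand in one row 53 mm apart, roughly left to right, on a fixed white box 75 x 170 x 45 mm high; which key stands in which place varies.
- key_medium (a joint): Travel of the medium key straight down: 0 up, 0.006 m fully down. Spring: starts to move at 1.5 N, fully down at about 5 N, comes back up when let go. It counts as pressed beyond 0.004 m, for 0.1 s.
- key_small_top (a point): Centre of the top of the small key (18 mm diameter), 67 mm above the bench when up; it sinks as the key is pressed. A black collar 34 mm wide surrounds it, rim 10 mm below its top. The three grey keys stand in one row 53 mm apart, roughly left to right, on a fixed white box 75 x 170 x 45 mm high; which key stands in which place varies.
- key_small (a joint): Travel of the small key straight down: 0 up, 0.006 m fully down. Spring: starts to move at 1.5 N, fully down at about 5 N, comes back up when let go. It counts as pressed beyond 0.004 m, for 0.1 s.
- jar: Bystander: closed glass jar with a black lid, 64 mm wide, 90 mm high, behind the easel at the right. Origin: centre of its underside.
- beaker: Bystander: glass beaker, 72 mm wide, 90 mm high, behind the easel at the left. Origin: centre of its underside.
- weight: Bystander: steel knobbed calibration weight, 60 mm wide, 90 mm high, at the far left, beyond the panels. Origin: centre of its underside.
There are look-alikes about, which are no part of the job. Leave any black or turquoise look-alike of the panel0 alone.

How it is judged:
By the outcome, as a careful person would: the job done as asked, in the order asked, and still so for the second after the job is handed in, with the robot touching nothing.
Of panel0, panel1, panel2, panel3 only 3 to 4 are there at a start; the rules pass over those that are not, and their reading is None.
At some moment in a run one of panel0, panel1, panel2, panel3, torch may be knocked a few centimetres aside while the robot is not near it.
Once in a run the grip may slacken for a moment while it holds something.
It also fails if it takes over 210 s, if anything falls off the work surface, if the arm or the gripper's body presses on something with over 40 N, if the wrist force passes 120 N, or if a joint passes its speed limit or range.

## Robot

A 6-joint arm with a two-finger parallel gripper is mounted at the origin on the work surface. World frame = base frame: x ahead of the robot, y to its left, z up, the work surface at z = 0. Lengths are in m, angles in rad, forces in N, time in s.
With the tool pointing down it reaches from about 0.35 to 0.85 m from the base axis. Payload 8.1 kg.
Tool frame: the origin (TCP) lies between the finger pads; the fingertips stand 25 mm ahead of it and the grasp point (between the pads) lies 6 mm ahead of it; z points along the fingers, y is the line along which they close (so a half turn about z gives the same grasp; the last joint's range is limited). The gripper opens to 93 mm and grips with 3 to 60 N. Pads are 15 mm wide; open, the fingers measure 128 mm over their backs; the gripper's body (75 mm by 188 mm) begins 65 mm behind the grasp point.
Start: joints at [1.255, 0.13, 1.488, -0, 1.523, -0.085], TCP at [0.137, 0.584, 0.244] pointing down, gripper open.
Joint ranges: [-2.96, 2.96], [-0.89, 2.26], [0.02, 2.5], [-1.34, 4.48], [0, 2.73], [-2.66, 2.66]. Speed limits (rad/s): [2.39, 2.39, 2.79, 3.14, 3.14, 3.14].

## Interface

Orientations are given as a rotation vector (axis times angle).
In Python, from plant import robot gives the robot as it stands.
- The arm moves only by the tool arm_command, never from a script. Its argument "increments" is text: rows parted by semicolons, each of 5 numbers parted by spaces: the closure, from 0 (fully open) to 1 (shut), then the shift along the tool's x, y, z in mm, then the turn about the tool's z in rad. A call has 1 to 5 rows; each row is the pose to reach, as a shift and turn from the pose commanded when the call began, along the tool's axes at that moment; what a row does not reach only later rows make up. A row lasts 1/10 s, in which the tool goes at most 50 mm and 8.59 degrees, less where a joint would pass 70% of its speed; a pose out of reach is approached as far as the arm can. A call with a gripper value outside its range is refused whole. The fingers move at their own pace and stop on an object; "grip_force" is the grip in N (left out, the last holds). Time passes only in rows, so rows that repeat a pose let the fingers close. It gives the time, the measured TCP pose, the force, the opening and the grip force at its end, in the units of the state.
- robot.read_state(): the state, without advancing time (a new reading comes with each control period).
- robot.read_camera(name): name is "side" or "top"; returns the picture (384x512x3 uint8, blue, green, red); there is no depth.
- robot.camera_model(name): a dict with "fx", "fy", "cx", "cy" (pixels), "eye" and "rotation" of the camera in the world. Camera axes: x right, y down, z forward; pixel columns grow to the right and rows downward; lengths in m; the calibration is good to about 2 mm. A picture is of the moment at which its call begins. camera_model takes no time and is no camera call.
- robot.close_job(): hands the job in; it is judged then, once.
The state is a dict: "t": time; "q": joint angles; "dq": joint speeds; "joint_torque": joint torques, N m; "tool_pos": TCP position; "orientation": TCP orientation; "force": force on the tool from outside, world axes, zero at the start; "wrist_torque": the same for the moment, N m; "opening": finger opening in m; "gripper_force": force on a finger pad.
Only numpy, scipy, OpenCV 4.12 (cv2) and the standard library are available. Lean on these libraries where they do the work, as an engineer would, in place of code of your own. Each camera call takes 0.05 s, during which the arm holds its last target. There are 200 camera calls.

## Working session

There is one attempt and no reset: what is moved stays moved. The work goes in short steps, Python scripts to look and compute and a tool call to move; the robot and the scene stay as the last step left them, time stands still between calls to the robot, and variables do not carry over. Pictures are saved under pics/ and viewed, at most 14 in all, crops included, and the job is handed in when it is done.

Besides the shell and the picture viewer there is one more tool, called after "Emit:" as name(argument=value, ...) on one line, values as JSON. arm_command: Moves the arm, as the interface text tells. Its arguments: {"type":"object","properties":{"increments":{"type":"string"},"grip_force":{"type":"number"}},"required":["increments"]}

```bash
mkdir -p pics; ls
cat > h.py <<'E'
import numpy as np, cv2
from plant import robot
def snap(n,f=None):
    im=robot.read_camera(n)
    if f: cv2.imwrite('pics/'+f,im)
    return im
def ray(n,u,v):
    m=robot.camera_model(n); R=np.array(m['rotation'])
    d=R@np.array([(u-m['cx'])/m['fx'],(v-m['cy'])/m['fy'],1.]); return np.array(m['eye']),d
def onz(n,u,v,z):
    e,d=ray(n,u,v); return e+d*(z-e[2])/d[2]
def proj(n,p):
    m=robot.camera_model(n); R=np.array(m['rotation']); c=R.T@(np.array(p)-m['eye'])
    return np.array([m['fx']*c[0]/c[2]+m['cx'],m['fy']*c[1]/c[2]+m['cy']])
def tri(pa,pb):
    e1,d1=ray('top',*pa);e2,d2=ray('side',*pb)
    A=np.stack([d1,-d2],1);s=np.linalg.lstsq(A,e2-e1,rcond=None)[0]
    a=e1+d1*s[0];b=e2+d2*s[1];return (a+b)/2,np.linalg.norm(a-b)
E
python3 - <<'E'
from h import *
for n in('top','side'):
    im=snap(n,n+'0.png'); im=cv2.resize(im,(800,600),interpolation=cv2.INTER_CUBIC); cv2.imwrite(f'pics/{n}0b.png',im)
    print(n,robot.camera_model(n))
print(robot.read_state())
E
```

```text
pics
top {'fx': 391.2429069242113, 'fy': 391.2429069242113, 'cx': 250.81715855888388, 'cy': 186.42906176328458, 'eye': array([0.41444522, 0.03889876, 1.09226055]), 'rotation': array([-2.14354056,  2.14238213, -0.15043337])}
side {'fx': 364.2381706860563, 'fy': 364.2381706860563, 'cx': 255.84392556692188, 'cy': 195.48909038041208, 'eye': array([0.52703662, 0.81209723, 0.88059585]), 'rotation': array([-0.00481493,  2.90380254, -1.15677676])}
{'t': 0.1, 'q': array([ 1.25459075e+00,  1.31076972e-01,  1.48913058e+00,  1.19873262e-05,
        1.52300386e+00, -8.53786061e-02]), 'dq': array([ 1.52681666e-03,  1.71227415e-05, -3.00774677e-03, -2.36921884e-04,
       -5.20023606e-04,  7.60859816e-04]), 'joint_torque': array([ 6.23226042e-04, -5.61350727e+01, -4.93087506e+01,  7.69230863e-02,
        2.93297460e-02, -7.54389976e-05]), 'tool_pos': array([0.13708895, 0.58366074, 0.24271935]), 'orientation': array([-3.61740005e-01, -3.12035899e+00,  2.48763881e-03]), 'force': array([ 0.21361475,  0.10218982, -0.87953888]), 'wrist_torque': array([-0.02719798, -0.02280599,  0.00994827]), 'gripper_force': 0.0, 'opening': 0.09314305559717606}
```

Rotation is a rotation vector; I'll convert with cv2.Rodrigues.

```bash
sed -i "s/R=np.array(m\['rotation'\])/R=cv2.Rodrigues(np.array(m['rotation']))[0]/" h.py; python3 -c "
from h import *
for n in('top','side'): print(cv2.Rodrigues(np.array(robot.camera_model(n)['rotation']))[0].round(2), onz(n,256,192,0))"
```

```text
[[ 0.   -0.99  0.15]
 [-1.   -0.    0.01]
 [-0.01 -0.15 -0.99]] [0.55914567 0.03071245 0.        ]
[[-1.    0.    0.02]
 [-0.01  0.73 -0.69]
 [-0.01 -0.69 -0.73]] [ 5.45903624e-01 -3.80322955e-02  1.11022302e-16]
```

View pics/top0b.png

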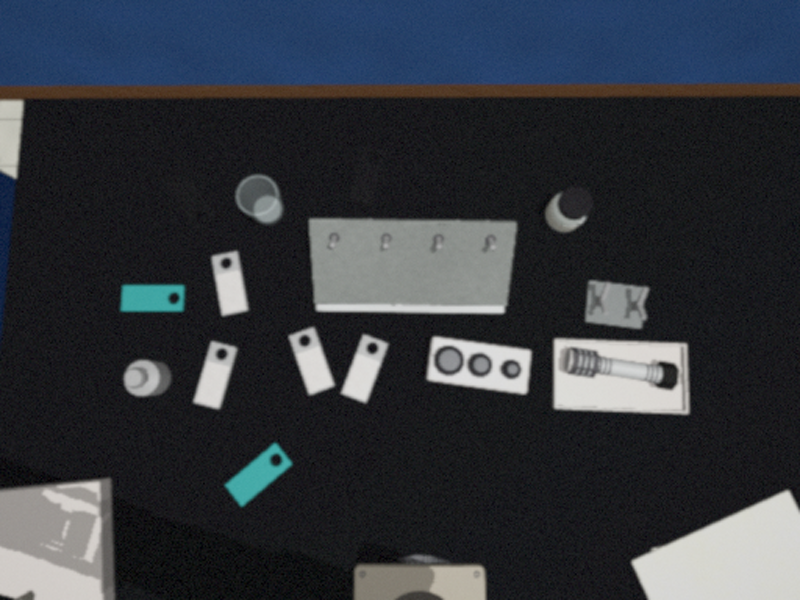

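View pics/side0b.png

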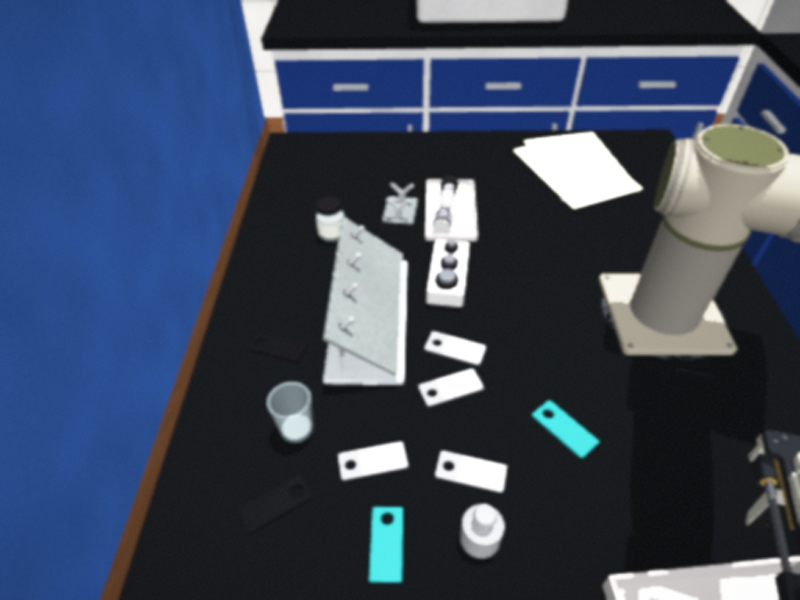

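```bash
cat >> h.py <<'E'
def panels(n,im,thr=100):
    """white panels: (pixel hole, pixel centre of rect, rect)"""
    g=cv2.cvtColor(im,cv2.COLOR_BGR2GRAY); hs=cv2.cvtColor(im,cv2.COLOR_BGR2HSV)
    m=((g>thr)&(hs[...,1]<70)).astype(np.uint8)
    cs,_=cv2.findContours(m,cv2.RETR_EXTERNAL,cv2.CHAIN_APPROX_NONE); out=[]
    for c in cs:
        if not 350<cv2.contourArea(c)<1600: continue
        r=cv2.minAreaRect(c)
        k=np.zeros_like(m); cv2.drawContours(k,[c],-1,1,-1)
        h=(k>0)&(g<thr); 
        if h.sum()<8: continue
        w=(thr-g.astype(float))*h; v,u=np.nonzero(h)
        hole=np.array([(u*w[v,u]).sum(),(v*w[v,u]).sum()])/w.sum()
        out.append((hole,np.array(r[0]),r))
    return out
E
python3 - <<'E'
from h import *
T=cv2.imread('pics/top0.png');S=cv2.imread('pics/side0.png')
for n,im in(('top',T),('side',S)):
    for h,c,r in panels(n,im):
        P=onz(n,*c,.006); H=onz(n,*h,.004)
        print(n,h.round(1),c.round(1),np.round(r[1],1),'C',P[:2].round(4),'H',H[:2].round(4),'dist',np.linalg.norm(P-H).round(4),'ang',np.arctan2(*(H-P)[1::-1]).round(3))
a=cv2.resize(T[170:270,262:452],None,fx=4.2,fy=4.2,interpolation=cv2.INTER_CUBIC);cv2.imwrite('pics/c1.png',a)
a=cv2.resize(S[105:250,195:315],None,fx=4.1,fy=4.1,interpolation=cv2.INTER_CUBIC);cv2.imwrite('pics/c2.png',a)
E
```

```text
top [141.4 226.2] [137.3 239.6] [18.1 42.2] C [0.426  0.3581] H [0.4629 0.3487] dist 0.0381 ang -0.25
top [237.9 222.4] [232.9 235.4] [18.1 41.5] C [0.4377 0.0945] H [0.4735 0.0811] dist 0.0383 ang -0.359
top [194.6 217.6] [199.  230.6] [41.  18.4] C [0.4507 0.1883] H [0.4868 0.2016] dist 0.0386 ang 0.353
top [394.8 193.9] [394.5 194.7] [38.8 26.3] C [ 0.5509 -0.3558] H [ 0.5532 -0.3576] dist 0.0036 ang -0.646
top [144.3 167.9] [146.5 180.9] [39.4 18.1] C [0.5897 0.339 ] H [0.6274 0.3473] dist 0.0387 ang 0.216
top [163.1 122.9] [165.  126.5] [29. 28.] C [0.7482 0.2922] H [0.7596 0.2985] dist 0.0132 ang 0.509
side [286.7 297.8] [301.4 301.1] [45.6 19. ] C [0.4249 0.3611] H [0.4622 0.3508] dist 0.0388 ang -0.269
side [223.9 297.1] [238.1 294.3] [18.5 44.7] C [0.5898 0.3419] H [0.6268 0.349 ] dist 0.0377 ang 0.192
side [276.1 251. ] [288.4 247.1] [16.2 40. ] C [0.4496 0.1912] H [0.4857 0.2035] dist 0.0381 ang 0.329
side [279.3 218.9] [290.8 221.9] [38.6 14.6] C [0.4372 0.0968] H [0.4721 0.0828] dist 0.0377 ang -0.382
```

View pics/c1.png

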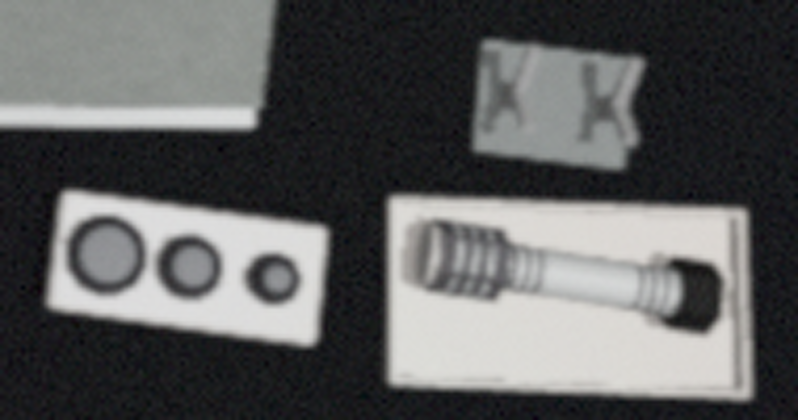

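View pics/c2.png

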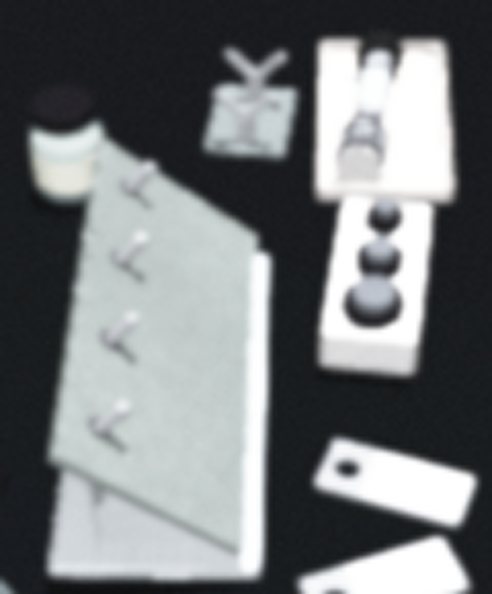

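Emit:
arm_command(increments="0.3 -40 -18 0 0.03; 0.3 -80 -37 0 0.03; 0.3 -120 -55 0 0.03; 0.3 -160 -73 0 0.03; 0.3 -200 -92 0 0.03", grip_force=30)

```text
t: 0.6
tool_pos: [0.3118, 0.4474, 0.2432]
orientation: [-0.408, -3.115, 0.001]
force: [0.5, 0.1, 0.7]
opening: 0.0657
gripper_force: 0.0
```

```bash
cat >> h.py <<'E'
def go(x,y,z,ang,f=True):
    """tool shift (mm) and turn to put TCP at x,y,z with tool y across direction ang"""
    s=robot.read_state(); R=cv2.Rodrigues(np.array(s['orientation']))[0]
    d=R.T@(np.array([x,y,z])-s['tool_pos'])*1000
    t=R[:,1]; a=np.arctan2(t[1],t[0]); w=(ang+np.pi/2-a+np.pi/2)%np.pi-np.pi/2
    print('t',round(s['t'],2),'shift',d.round(1),'turn',round(-w,3),'TCP',np.round(s['tool_pos'],4),'q6',round(s['q'][5],2),'op',round(s['opening'],4),'gf',round(s['gripper_force'],1))
E
python3 - <<'E'
from h import *
go(.4255,.3596,.1,-.26)
T=cv2.imread('pics/top0.png')
a=cv2.resize(T[135:205,190:340],None,fx=5.2,fy=5.2,interpolation=cv2.INTER_CUBIC);cv2.imwrite('pics/c3.png',a)
E
```

```text
t 0.6 shift [-132.5  -55.5  143.2] turn -0.0 TCP [0.3118 0.4474 0.2432] q6 -0.44 op 0.0657 gf 0.0
```

View pics/c3.png

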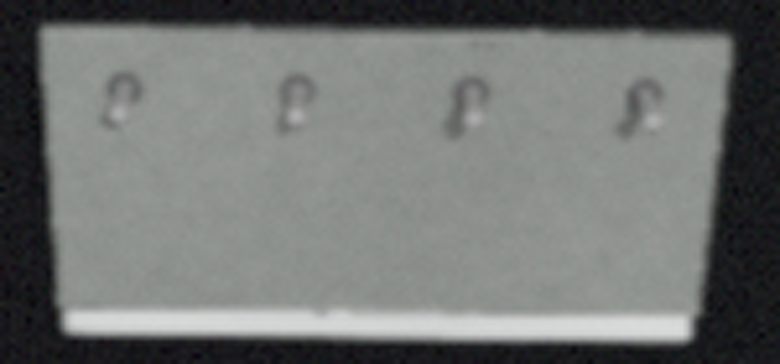

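Emit:
arm_command(increments="0.3 -44 -18 20 0; 0.3 -88 -37 60 0; 0.3 -132 -56 100 0; 0.3 -132 -56 145 0; 0.3 -132 -56 185 0")

```text
t: 1.1
tool_pos: [0.4259, 0.3596, 0.0624]
orientation: [0.412, 3.112, 0.002]
force: [0.4, 0.9, -0.9]
opening: 0.0648
gripper_force: 0.0
```

```bash
cat > m.py <<'E'
from h import *
o3=np.array([190,135]);o1=np.array([262,170]);o2=np.array([195,105])
f3=lambda *p:o3+(np.array(p)+.5)/5.2-.5
f1=lambda *p:o1+(np.array(p)+.5)/4.2-.5
f2=lambda *p:o2+(np.array(p)+.5)/4.1-.5
print('peg tips')
for a,b in zip([(118,110),(297,112),(474,113),(652,116)],[(125,405),(131,320),(138,237),(149,168)]):
    p,e=tri(f3(*a),f2(*b));print(p.round(4),e.round(4), onz('top',*f3(*a),.1395).round(4),onz('side',*f2(*b),.1395).round(4))
print('board')
for a,b in zip([(40,24),(733,35),(697,310),(60,307)],[(50,460),(100,138),(255,240),(238,548)]):
    p,e=tri(f3(*a),f2(*b));print(p.round(4),e.round(4))
print('keys')
for a,b in zip([(107,255),(190,265),(274,278)],[(373,300),(380,258),(384,216)]):
    p,e=tri(f1(*a),f2(*b));print(p.round(4),e.round(4),onz('top',*f1(*a),.067).round(4))
print('torch')
for a in[(432,256),(712,296)]: print(onz('top',*f1(*a),.025).round(4))
print('stand base', [onz('top',*f1(*a),.008).round(4)[:2] for a in [(483,38),(645,57),(626,170),(472,150)]])
print('forks',[onz('top',*f1(*a),.03).round(4)[:2] for a in [(503,95),(604,105)]])
E
python3 m.py; python3 -c "
from h import *
go(.4255,.3596,.027,-.26)"
```

```text
peg tips
[0.6294 0.1406 0.1409] 0.004 [0.6317 0.1406 0.1395] [0.6275 0.1399 0.1395]
[0.6303 0.0549 0.1362] 0.0023 [0.6307 0.0548 0.1395] [0.6287 0.0586 0.1395]
[ 0.6296 -0.0298  0.1398] 0.0011 [ 0.6302 -0.0299  0.1395] [ 0.6291 -0.03    0.1395]
[ 0.6275 -0.1151  0.1373] 0.0035 [ 0.6287 -0.115   0.1395] [ 0.6254 -0.1117  0.1395]
board
[0.6757 0.1802 0.1307] 0.0017
[ 0.6686 -0.1555  0.1358] 0.0017
[ 0.5465 -0.1541  0.027 ] 0.0059
[0.5517 0.1805 0.0341] 0.0031
keys
[ 0.4492 -0.0507  0.0535] 0.0017 [ 0.4496 -0.0497  0.067 ]
[ 0.442  -0.1028  0.0516] 0.0039 [ 0.4435 -0.101   0.067 ]
[ 0.4349 -0.1555  0.0516] 0.0018 [ 0.4355 -0.1527  0.067 ]
torch
[ 0.4505 -0.2627  0.025 ]
[ 0.4252 -0.4411  0.025 ]
stand base [array([ 0.5959, -0.3075]), array([ 0.583 , -0.4146]), array([ 0.5076, -0.3976]), array([ 0.5208, -0.2968])]
forks [array([ 0.5546, -0.3117]), array([ 0.548 , -0.3769])]
t 1.1 shift [ 0.5 -0.2 35.4] turn -0.004 TCP [0.4259 0.3596 0.0624] q6 -0.7 op 0.0648 gf 0.0
```

Emit:
arm_command(increments="0.3 0 0 20 0; 0.3 0 0 35 0; 0.55 0 0 35.5 0; 0.6 0 0 35.5 0; 0.6 0 0 35.5 0")

```text
t: 1.6
tool_pos: [0.4241, 0.3614, 0.0284]
orientation: [0.408, 3.114, 0.001]
force: [-0.3, 1.3, 0.8]
opening: 0.0459
gripper_force: 9.8
```

Emit:
arm_command(increments="0.7 0 0 0 0; 0.7 0 0 0 0; 0.7 0 0 -10 0; 0.7 0 0 -40 0; 0.7 0 0 -80 0")

```text
t: 2.1
tool_pos: [0.4218, 0.3596, 0.1066]
orientation: [-0.408, -3.111, 0.006]
force: [0.9, 0.2, -1.7]
opening: 0.0448
gripper_force: 30.0
```

```bash
python3 -c "
from h import *
go(.582,.1405,.20,-.01)"
```

```text
t 2.1 shift [-210.9 -170.8  -93.4] turn -0.251 TCP [0.4218 0.3596 0.1066] q6 -0.7 op 0.0448 gf 30.0
```

Emit:
arm_command(increments="0.7 -25 -20 -30 -0.04; 0.7 -53 -43 -60 -0.08; 0.7 -85 -69 -93 -0.12; 0.7 -122 -99 -93 -0.18; 0.7 -158 -128 -93 -0.25")

```text
t: 2.6
tool_pos: [0.5451, 0.1952, 0.2036]
orientation: [0.012, 3.138, 0.001]
force: [0.5, -0.6, -1.4]
opening: 0.0451
gripper_force: 30.0
```

```bash
python3 -c "
from h import *
go(.582,.1405,.185,-.01)"
```

```text
t 2.6 shift [-37.3 -54.4  18.7] turn 0.002 TCP [0.5451 0.1952 0.2036] q6 -1.31 op 0.0451 gf 30.0
```

Emit:
arm_command(increments="0.7 -14 -18 4 0; 0.7 -22 -40 8 0; 0.7 -28 -55 12 0; 0.7 -28 -55 12 0; 0.7 -28 -55 12 0")

```text
t: 3.1
tool_pos: [0.5704, 0.1415, 0.1887]
orientation: [-0.018, -3.141, -0.001]
force: [0.2, 0.7, -1.4]
opening: 0.0458
gripper_force: 3.0
```

```bash
python3 -c "
from h import *
a=snap('side')[160:290,180:310];b=snap('top')[130:240,180:300]
a=cv2.resize(a,(600,600),interpolation=cv2.INTER_CUBIC)
cv2.imwrite('pics/d1.png',a)
go(.582,.1405,.185,-.01);print(robot.read_state()['force'])"
```

```text
t 3.2 shift [-11.6  -1.6   4. ] turn 0.0 TCP [0.5704 0.1422 0.189 ] q6 -1.4 op 0.0446 gf 30.0
[-0.12337359 -0.12000179 -1.49316156]
```

View pics/d1.png

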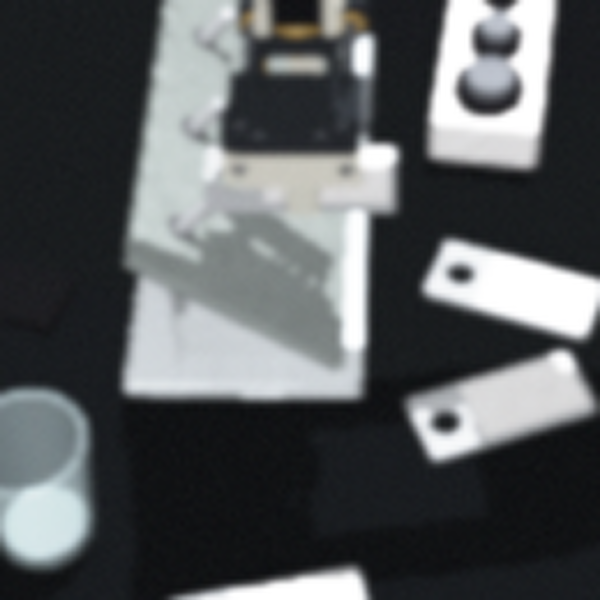

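Emit:
arm_command(increments="0.7 -5 -1 6 0; 0.7 -10 -1 12 0; 0.7 -16 -1 19 0; 0.7 -16 -1 19 0; 0.7 -16 -1 19 0")

```text
t: 3.7
tool_pos: [0.5865, 0.14, 0.1689]
orientation: [-0.017, -3.14, 0.0]
force: [0.3, -0.2, -2.0]
opening: 0.0446
gripper_force: 30.0
```

Emit:
arm_command(increments="0.7 -3 0 4 0; 0.7 -6 0 8 0; 0.7 -6 0 8 0; 0.7 -6 0 8 0")

```text
t: 4.1
tool_pos: [0.5926, 0.1399, 0.1614]
orientation: [-0.017, -3.141, 0.0]
force: [0.2, -0.1, -1.7]
opening: 0.0447
gripper_force: 30.0
```

Emit:
arm_command(increments="0.7 -3 0 4 0; 0.7 -6 0 8 0; 0.7 -6 0 8 0")

```text
t: 4.4
tool_pos: [0.5986, 0.1398, 0.1528]
orientation: [-0.017, -3.141, 0.0]
force: [-0.8, 0.1, -0.6]
opening: 0.045
gripper_force: 30.0
```

Emit:
arm_command(increments="0.7 -1 0 2 0; 0.7 -2 0 3 0; 0.7 -2 0 3 0")

```text
t: 4.7
tool_pos: [0.5999, 0.1399, 0.1502]
orientation: [-0.017, -3.139, 0.0]
force: [-4.5, 0.6, 1.0]
opening: 0.0446
gripper_force: 30.0
```

Emit:
arm_command(increments="0.4 0 0 0 0; 0.35 0 0 0 0; 0.3 0 0 0 0; 0.3 0 0 -20 0; 0.3 10 0 -50 0")

```text
t: 5.2
tool_pos: [0.59, 0.1396, 0.199]
orientation: [-0.018, -3.138, 0.001]
force: [0.2, -0.1, -0.3]
opening: 0.0648
gripper_force: 0.0
```

Emit:
arm_command(increments="0.3 30 20 -30 0; 0.3 80 40 -30 0; 0.3 130 60 -30 0")

```text
t: 5.5
tool_pos: [0.4684, 0.199, 0.2324]
orientation: [0.019, 3.138, 0.002]
force: [1.2, 0.4, 0.5]
opening: 0.0647
gripper_force: 0.0
```

Run:
```python
from h import *
S=snap('side');T=snap('top')
cv2.imwrite('pics/d2.png',np.hstack([cv2.resize(S[150:270,190:310],(400,400),interpolation=cv2.INTER_CUBIC),cv2.resize(T[120:240,180:300],(400,400),interpolation=cv2.INTER_CUBIC)]))
for n,im in(('top',T),('side',S)):
    for h,c,r in panels(n,im):
        P=onz(n,*c,.006); H=onz(n,*h,.004)
        print(n,h.round(1),c.round(1),np.round(r[1],1),'C',P[:2].round(4),'ang',np.arctan2(*(H-P)[1::-1]).round(3))
go(.45,.19,.1,.34)
```

```text
top [237.9 222.4] [232.9 235.4] [18.1 41.5] C [0.4377 0.0945] ang -0.36
top [394.  193.8] [394.5 194.7] [38.8 26.3] C [ 0.5509 -0.3558] ang 0.22
top [163.2 122.9] [164.9 127.4] [30.8 26.2] C [0.7455 0.2925] ang 0.393
side [223.9 297.1] [237.6 294.3] [18.4 43.7] C [0.5912 0.3419] ang 0.197
side [276.  251.3] [288.5 247.1] [16.2 39.7] C [0.4492 0.191 ] ang 0.351
side [279.3 218.9] [290.5 215.5] [35. 39.] C [0.4366 0.0708] ang 0.327
t 5.6 shift [ 13.5 -10.4 130.1] turn -0.348 TCP [0.4639 0.2002 0.2301] q6 -1.26 op 0.065 gf 0.0
```

View pics/d2.png

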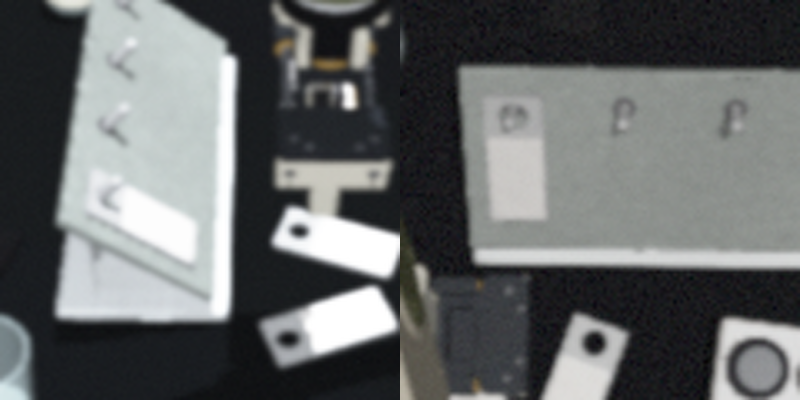

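Emit:
arm_command(increments="0.3 13 -10 30 -0.12; 0.3 13.5 -10 75 -0.24; 0.3 13.5 -10 120 -0.345; 0.3 13.5 -10 150 -0.345; 0.3 13.5 -10 170 -0.345")

```text
t: 6.1
tool_pos: [0.4539, 0.188, 0.0581]
orientation: [0.522, -3.096, 0.001]
force: [0.0, -0.1, 0.4]
opening: 0.0647
gripper_force: 0.0
```

```bash
python3 -c "
from h import *
go(.450,.1898,.027,.34)"
```

```text
t 6.1 shift [ 3.   3.  31.1] turn -0.006 TCP [0.4539 0.188  0.0581] q6 -1.62 op 0.0647 gf 0.0
```

Emit:
arm_command(increments="0.3 3 3 20 0; 0.3 3 3 31 0; 0.5 3 3 31 0; 0.6 3 3 31 0; 0.7 3 3 31 0")

```text
t: 6.6
tool_pos: [0.4524, 0.1907, 0.0311]
orientation: [-0.522, 3.095, 0.0]
force: [0.4, -0.9, 2.1]
opening: 0.0456
gripper_force: 0.6
```

Emit:
arm_command(increments="0.7 0 0 0 0; 0.7 0 0 0 0; 0.7 0 0 0 0")

```text
t: 6.9
tool_pos: [0.4526, 0.1909, 0.0313]
orientation: [-0.522, 3.095, 0.001]
force: [-0.4, -0.2, 5.3]
opening: 0.0286
gripper_force: 3.2
```

Emit:
arm_command(increments="0.7 0 0 -10 0; 0.7 0 0 -50 0; 0.7 0 0 -95 0; 0.7 0 0 -140 0; 0.7 0 0 -165 0")

```text
t: 7.4
tool_pos: [0.4524, 0.1909, 0.1999]
orientation: [-0.522, 3.092, 0.001]
force: [0.6, 0.3, 0.0]
opening: 0.0281
gripper_force: 0.0
```

```bash
python3 -c "
from h import *
go(.570,.0555,.190,-.012)"
```

```text
t 7.4 shift [ -66.6 -166.5   10.3] turn 0.346 TCP [0.4524 0.1909 0.1999] q6 -1.61 op 0.0281 gf 0.0
```

Emit:
arm_command(increments="0.3 50 0 -20 0; 0.3 90 0 -20 0")

```text
t: 7.6
tool_pos: [0.3663, 0.1609, 0.2175]
orientation: [-0.522, 3.095, 0.0]
force: [0.4, -0.2, 1.0]
opening: 0.0399
gripper_force: 0.0
```

Run:
```python
from h import *
S=snap('side');T=snap('top')
for n,im in(('top',T),('side',S)):
    for h,c,r in panels(n,im):
        P=onz(n,*c,.006); H=onz(n,*h,.004)
        print(n,h.round(1),c.round(1),np.round(r[1],1),'C',P[:2].round(4),'H',H[:2].round(4),'ang',np.arctan2(*(H-P)[1::-1]).round(3))
cv2.imwrite('pics/d3.png',np.hstack([cv2.resize(S[200:330,190:320],(400,400),interpolation=cv2.INTER_CUBIC),cv2.resize(T[140:260,160:280],(400,400),interpolation=cv2.INTER_CUBIC)]))
go(.450,.1898,.1,.34)
```

```text
top [237.9 222.4] [234.3 231.7] [18.1 33.7] C [0.4477 0.0908] H [0.4735 0.0811] ang -0.359
top [394.6 194.1] [394.5 194.7] [38.8 26.3] C [ 0.5509 -0.3558] H [ 0.5529 -0.3571] ang -0.559
top [144.3 168. ] [146.5 181. ] [39.5 18.1] C [0.5896 0.339 ] H [0.6273 0.3473] ang 0.217
top [163.1 123. ] [165.  127.5] [31.  26.4] C [0.7452 0.2921] H [0.7594 0.2985] ang 0.426
side [223.9 297.1] [238.2 294.3] [18.5 44.5] C [0.5896 0.3418] H [0.6268 0.3491] ang 0.191
side [276.2 251.4] [287.8 247.5] [15.9 39.3] C [0.4512 0.1926] H [0.4852 0.2048] ang 0.344
side [279.3 218.9] [290.8 222.1] [38.7 14.5] C [0.4373 0.0973] H [0.4721 0.0829] ang -0.394
t 7.7 shift [-92.5  -0.5 115.3] turn -0.005 TCP [0.3624 0.1599 0.2153] q6 -1.62 op 0.0473 gf 0.0
```

View pics/d3.png

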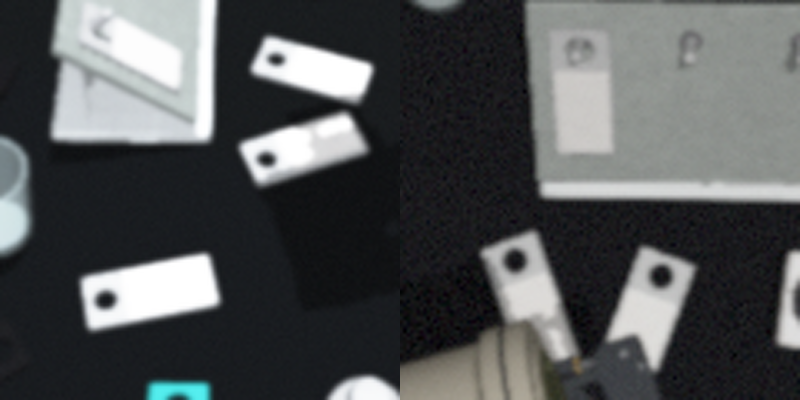

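Emit:
arm_command(increments="0.3 -45 0 30 0; 0.3 -92 0 60 0; 0.3 -92 0 105 0; 0.3 -92 0 150 0; 0.3 -92 0 175 0")

```text
t: 8.2
tool_pos: [0.451, 0.1905, 0.0357]
orientation: [0.522, -3.093, 0.001]
force: [-0.6, -1.0, -0.8]
opening: 0.0649
gripper_force: 0.0
```

Emit:
arm_command(increments="0.3 0 0 10 0; 0.3 0 0 10 0; 0.3 0 0 10 0")

```text
t: 8.5
tool_pos: [0.4543, 0.1915, 0.0314]
orientation: [-0.522, 3.096, 0.001]
force: [0.5, 0.6, 0.4]
opening: 0.0652
gripper_force: 0.0
```

```bash
python3 -c "
from h import *
go(.450,.1898,.0265,.34);print(robot.read_state()['force'])"
```

```text
t 8.5 shift [ 4.6 -0.2  4.9] turn -0.006 TCP [0.4543 0.1915 0.0314] q6 -1.61 op 0.0652 gf 0.0
[0.49153933 0.59369609 0.40526974]
```

Emit:
arm_command(increments="0.3 4.5 0 5 0; 0.3 4.5 0 5 0; 0.3 4.5 0 5 0")

```text
t: 8.8
tool_pos: [0.4491, 0.1897, 0.0255]
orientation: [-0.522, 3.096, 0.0]
force: [-0.7, 0.7, 0.5]
opening: 0.0654
gripper_force: 0.0
```

Emit:
arm_command(increments="0.5 0 0 0 0; 0.6 0 0 0 0; 0.7 0 0 0 0; 0.7 0 0 0 0; 0.7 0 0 0 0")

```text
t: 9.3
tool_pos: [0.4493, 0.1898, 0.0253]
orientation: [-0.522, 3.097, 0.0]
force: [0.0, -0.3, 5.6]
opening: 0.0456
gripper_force: 30.7
```

Emit:
arm_command(increments="0.7 0 0 -10 0; 0.7 0 0 -50 0; 0.7 0 0 -95 0; 0.7 0 0 -140 0; 0.7 0 0 -175 0")

```text
t: 9.8
tool_pos: [0.4488, 0.1896, 0.2028]
orientation: [-0.522, 3.096, 0.0]
force: [1.7, -0.0, -1.1]
opening: 0.0455
gripper_force: 30.0
```

```bash
python3 -c "
from h import *
go(.571,.0555,.186,-.012);print(robot.read_state()['force'])"
```

```text
t 9.8 shift [ -71.4 -166.8   16.9] turn 0.346 TCP [0.4488 0.1896 0.2028] q6 -1.61 op 0.0455 gf 30.0
[ 1.69530939 -0.01088571 -1.08060127]
```

Emit:
arm_command(increments="0.7 -18 -42 0 0.12; 0.7 -36 -84 0 0.24; 0.7 -54 -125 5 0.346; 0.7 -71 -160 12 0.346; 0.7 -71 -167 16 0.346")

```text
t: 10.3
tool_pos: [0.5721, 0.0519, 0.1829]
orientation: [-0.023, -3.141, 0.002]
force: [0.3, 1.0, -1.2]
opening: 0.0452
gripper_force: 30.0
```

Emit:
arm_command(increments="0.7 0 0 0 0; 0.7 0 0 0 0")

```text
t: 10.5
tool_pos: [0.5697, 0.0557, 0.1835]
orientation: [-0.018, -3.14, -0.001]
force: [0.8, 0.4, -2.6]
opening: 0.0457
gripper_force: 30.0
```

```bash
python3 -c "
from h import *
go(.571,.0555,.186,-.012);print(robot.read_state()['force'])"
```

```text
t 10.5 shift [-1.3 -0.2 -2.5] turn 0.0 TCP [0.5697 0.0557 0.1835] q6 -1.55 op 0.0457 gf 30.0
[ 0.84724539  0.42721064 -2.55005131]
```

Emit:
arm_command(increments="0.7 -4 0 0 0; 0.7 -8 0 5 0; 0.7 -13 0 11 0; 0.7 -18 0 17 0; 0.7 -18 0 17 0")

```text
t: 11.0
tool_pos: [0.5882, 0.0551, 0.165]
orientation: [-0.018, -3.139, 0.0]
force: [0.0, 0.5, -1.6]
opening: 0.0457
gripper_force: 30.0
```

Emit:
arm_command(increments="0.7 -3 0 4 0; 0.7 -6 0 8 0; 0.7 -6 0 8 0; 0.7 -6 0 8 0")

```text
t: 11.4
tool_pos: [0.5945, 0.0548, 0.1585]
orientation: [-0.019, -3.141, 0.0]
force: [-0.7, -0.4, -1.6]
opening: 0.0452
gripper_force: 30.0
```

Emit:
arm_command(increments="0.7 -2 0 3 0; 0.7 -4 0 5 0; 0.7 -6 0 8 0; 0.7 -6 0 8 0")

```text
t: 11.8
tool_pos: [0.6005, 0.0548, 0.1502]
orientation: [-0.019, -3.141, 0.0]
force: [-2.4, -0.2, 0.3]
opening: 0.0452
gripper_force: 29.9
```

Emit:
arm_command(increments="0.7 -1 0 1 0; 0.7 -1 0 2 0")

```text
t: 12.0
tool_pos: [0.6011, 0.055, 0.1486]
orientation: [-0.018, -3.14, -0.0]
force: [-5.0, 0.8, 2.4]
opening: 0.0454
gripper_force: 30.0
```

Emit:
arm_command(increments="0.4 0 0 0 0; 0.35 0 0 0 0; 0.3 0 0 0 0; 0.3 0 0 -20 0; 0.3 10 0 -50 0")

```text
t: 12.5
tool_pos: [0.5908, 0.0547, 0.1971]
orientation: [-0.019, -3.138, 0.0]
force: [0.4, 0.1, 0.5]
opening: 0.0655
gripper_force: 0.0
```

Emit:
arm_command(increments="0.3 45 15 0 0.12; 0.3 95 30 0 0.24; 0.3 140 40 0 0.36; 0.3 153 40 20 0.36; 0.3 153 40 60 0.36")

```text
t: 13.0
tool_pos: [0.4406, 0.0975, 0.1421]
orientation: [0.578, 3.079, 0.004]
force: [1.1, -0.0, -0.1]
opening: 0.0653
gripper_force: 0.0
```

```bash
python3 -c "
from h import *
go(.4374,.0957,.0265,-.37)
S=snap('side')
for h,c,r in panels('side',S): print(h.round(1),c.round(1),np.round(r[1],1),onz('side',*c,.006).round(4))
cv2.imwrite('pics/d4.png',cv2.resize(S[130:250,190:310],(500,500),interpolation=cv2.INTER_CUBIC))"
```

```text
t 13.0 shift [  3.3  -3.3 115.6] turn -0.001 TCP [0.4406 0.0975 0.1421] q6 -1.1 op 0.0653 gf 0.0
[223.9 297.1] [238.1 294.3] [18.6 44.7] [0.5899 0.3419 0.006 ]
[279.5 219.2] [290.9 222. ] [38.8 14.4] [0.4369 0.0969 0.006 ]
```

View pics/d4.png

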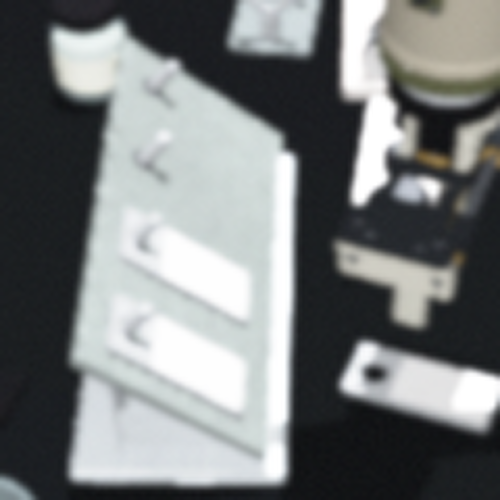

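Emit:
arm_command(increments="0.3 3 -2 40 0; 0.3 3 -2 75 0; 0.3 3 -2 95 0; 0.3 3 -2 105 0; 0.3 3 -2 105 0")

```text
t: 13.55
tool_pos: [0.4349, 0.0957, 0.033]
orientation: [-0.58, -3.085, 0.001]
force: [-0.6, 0.5, 0.1]
opening: 0.0649
gripper_force: 0.0
```

```bash
python3 -c "
from h import *
go(.4374,.0957,.0265,-.37)"
```

```text
t 13.55 shift [-2.4  0.9  6.5] turn -0.002 TCP [0.4349 0.0957 0.033 ] q6 -1.1 op 0.0649 gf 0.0
```

Emit:
arm_command(increments="0.3 -2 1 6.5 0; 0.3 -2 1 6.5 0; 0.3 -2 1 6.5 0")

```text
t: 13.85
tool_pos: [0.4386, 0.0962, 0.0281]
orientation: [0.58, 3.086, 0.001]
force: [0.1, 0.6, -0.5]
opening: 0.065
gripper_force: 0.0
```

Emit:
arm_command(increments="0.5 0 0 0 0; 0.6 0 0 0 0; 0.7 0 0 0 0; 0.7 0 0 0 0; 0.7 0 0 0 0")

```text
t: 14.35
tool_pos: [0.4379, 0.0961, 0.0275]
orientation: [0.581, 3.087, 0.0]
force: [-1.2, -0.8, 3.4]
opening: 0.0452
gripper_force: 30.0
```

Emit:
arm_command(increments="0.7 0 0 -10 0; 0.7 0 0 -50 0; 0.7 0 0 -95 0; 0.7 0 0 -140 0; 0.7 0 0 -170 0")

```text
t: 14.85
tool_pos: [0.4385, 0.0963, 0.2012]
orientation: [0.58, 3.084, 0.002]
force: [1.3, -0.3, -1.6]
opening: 0.045
gripper_force: 30.0
```

```bash
python3 -c "
from h import *
go(.571,-.0295,.186,-.012);print(robot.read_state()['force'])"
```

```text
t 14.85 shift [-169.1  -69.1   15.6] turn -0.36 TCP [0.4385 0.0963 0.2012] q6 -1.1 op 0.045 gf 30.0
[ 1.31787735 -0.2845368  -1.5678365 ]
```

Emit:
arm_command(increments="0.7 -42 -17 0 -0.12; 0.7 -84 -34 0 -0.24; 0.7 -125 -51 5 -0.36; 0.7 -158 -65 10 -0.36; 0.7 -169 -69 14 -0.36")

```text
t: 15.35
tool_pos: [0.5715, -0.0321, 0.183]
orientation: [0.022, 3.141, -0.001]
force: [-0.9, 1.0, -1.1]
opening: 0.0451
gripper_force: 30.0
```

Emit:
arm_command(increments="0.7 0 0 0 0; 0.7 0 0 0 0")

```text
t: 15.55
tool_pos: [0.5693, -0.0288, 0.1829]
orientation: [-0.019, -3.14, -0.001]
force: [-0.4, 0.6, -1.5]
opening: 0.0452
gripper_force: 30.0
```

```bash
python3 -c "
from h import *
go(.5717+.016,-.0295,.188-.0191,-.012);print(robot.read_state()['force'])"
```

```text
t 15.55 shift [-18.4  -0.4  14. ] turn -0.0 TCP [ 0.5693 -0.0288  0.1829] q6 -1.7 op 0.0452 gf 30.0
[-0.39683195  0.5908715  -1.47442082]
```

Emit:
arm_command(increments="0.7 -7 0 0 0; 0.7 -10 0 4 0; 0.7 -14 0 9 0; 0.7 -18 0 14 0; 0.7 -18 0 14 0")

```text
t: 16.05
tool_pos: [0.5878, -0.0294, 0.1678]
orientation: [-0.018, -3.14, -0.0]
force: [0.4, -0.8, -2.1]
opening: 0.0451
gripper_force: 30.0
```

Emit:
arm_command(increments="0.7 -3 0 4 0; 0.7 -6 0 8 0; 0.7 -6 0 8 0; 0.7 -6 0 8 0")

```text
t: 16.45
tool_pos: [0.594, -0.0299, 0.161]
orientation: [-0.019, -3.141, -0.0]
force: [0.5, -1.4, -0.1]
opening: 0.0454
gripper_force: 30.0
```

Emit:
arm_command(increments="0.7 -2 0 3 0; 0.7 -4 0 5 0; 0.7 -6 0 7 0; 0.7 -6 0 7 0")

```text
t: 16.85
tool_pos: [0.6, -0.0299, 0.1535]
orientation: [-0.019, -3.141, -0.0]
force: [-1.1, -0.4, -2.4]
opening: 0.0455
gripper_force: 30.0
```

Emit:
arm_command(increments="0.7 -1 0 2 0; 0.7 -1 0 3 0; 0.7 -1 0 3 0")

```text
t: 17.15
tool_pos: [0.6007, -0.0299, 0.1511]
orientation: [-0.019, -3.14, -0.0]
force: [-5.8, 0.6, 1.4]
opening: 0.0449
gripper_force: 30.0
```

Emit:
arm_command(increments="0.4 0 0 0 0; 0.35 0 0 0 0; 0.3 0 0 0 0; 0.3 0 0 -20 0; 0.3 10 0 -55 0")

```text
t: 17.65
tool_pos: [0.5899, -0.0296, 0.2038]
orientation: [-0.019, -3.137, -0.001]
force: [-0.2, 0.7, -0.4]
opening: 0.065
gripper_force: 0.0
```

Emit:
arm_command(increments="0.3 5 45 -5 -0.11; 0.3 5 92 -5 -0.22; 0.3 5 140 -5 -0.22; 0.3 5 188 -5 -0.22; 0.3 5 236 -5 -0.22")

```text
t: 18.15
tool_pos: [0.5891, 0.2082, 0.2118]
orientation: [-0.326, 3.123, 0.0]
force: [0.5, 0.0, -0.5]
opening: 0.0651
gripper_force: 0.0
```

```bash
python3 -c "
from h import *
go(.5898,.3405,.0265,.205)
for n in ('top','side'):
  S=snap(n); cv2.imwrite('pics/e_%s.png'%n,S)
  for h,c,r in panels(n,S): print(n,h.round(1),c.round(1),np.round(r[1],1),onz(n,*c,.006).round(4))
"
```

```text
t 18.15 shift [-27.7 129.3 185.3] turn 0.003 TCP [0.5891 0.2082 0.2118] q6 -1.52 op 0.0651 gf 0.0
top [394.8 194.1] [394.5 194.7] [38.8 26.3] [ 0.5509 -0.3558  0.006 ]
side [223.9 297.3] [238.4 294.1] [18.  43.5] [0.5889 0.3414 0.006 ]
side [489.2 163.5] [496. 156.] [30. 66.] [-0.3255 -0.2103  0.006 ]
```

Emit:
arm_command(increments="0.3 -10 46 0 0; 0.3 -20 92 10 0; 0.3 -28 129 35 0; 0.3 -28 129 80 0; 0.3 -28 129 125 0")

```text
t: 18.75
tool_pos: [0.5905, 0.34, 0.0862]
orientation: [-0.329, 3.121, 0.002]
force: [-0.6, 0.2, -0.6]
opening: 0.0654
gripper_force: 0.0
```

Emit:
arm_command(increments="0.3 0 0 30 0; 0.3 0 0 50 0; 0.3 0 0 50 0; 0.3 0 0 50 0")

```text
t: 19.15
tool_pos: [0.59, 0.338, 0.0366]
orientation: [-0.326, 3.124, -0.0]
force: [0.7, 0.0, 0.5]
opening: 0.0655
gripper_force: 0.0
```

```bash
python3 -c "
from h import *
go(.5898,.3405,.0265,.205)
im=cv2.imread('pics/e_side.png');cv2.imwrite('pics/e1.png',cv2.resize(im[130:250,190:310],(400,400)))"
```

```text
t 19.15 shift [-0.3  2.5 10.1] turn 0.003 TCP [0.59   0.338  0.0366] q6 -1.33 op 0.0655 gf 0.0
```

View pics/e1.png

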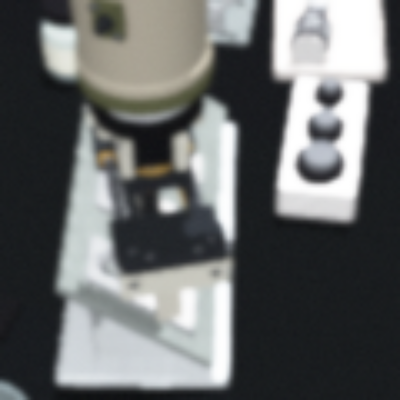

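Emit:
arm_command(increments="0.3 0 2.5 10 0; 0.3 0 2.5 10 0; 0.3 0 2.5 10 0")

```text
t: 19.45
tool_pos: [0.5895, 0.3409, 0.0269]
orientation: [-0.327, 3.124, 0.0]
force: [0.2, -0.0, -0.4]
opening: 0.0651
gripper_force: 0.0
```

Emit:
arm_command(increments="0.5 0 0 0 0; 0.6 0 0 0 0; 0.7 0 0 0 0; 0.7 0 0 0 0; 0.7 0 0 0 0")

```text
t: 19.95
tool_pos: [0.5893, 0.3407, 0.0265]
orientation: [-0.326, 3.124, 0.0]
force: [-0.6, -0.5, 3.0]
opening: 0.0453
gripper_force: 30.0
```

Emit:
arm_command(increments="0.7 0 0 -10 0; 0.7 0 0 -50 0; 0.7 0 0 -95 0; 0.7 0 0 -140 0; 0.7 0 0 -180 0")

```text
t: 20.45
tool_pos: [0.5891, 0.3408, 0.2092]
orientation: [-0.326, 3.123, 0.001]
force: [0.5, 0.4, -0.9]
opening: 0.0457
gripper_force: 30.0
```

```bash
python3 -c "
from h import *
go(.572,-.1145,.205,-.012);print(robot.read_state()['force'])
T=snap('top');cv2.imwrite('pics/f_top.png',T)
g=cv2.cvtColor(T,cv2.COLOR_BGR2GRAY);print(g[150:190:8,195:340:6])"
```

```text
t 20.45 shift [ 110.9 -441.9    3.9] turn 0.22 TCP [0.5891 0.3408 0.2092] q6 -1.33 op 0.0457 gf 30.0
[ 0.49726832  0.41860052 -0.92517406]
[[ 13 146 170 165 171 149 149 150 168 167 165 144 150 164 163 164 146 148
  146 146 124 147 144  28  32]
 [ 18 154 175 154 176 148 150 144 146 156 166 143 144 172 141 171 145 148
  146 123 176 146 145  27  24]
 [ 27 147 199 203 203 150 151 152 201 203 179 143 146 200 203 200 147 144
  148 145 147 148 113  25  26]
 [ 24 145 190 202 202 150 145 145 203 201 187 147 143 201 203 202 146 147
  149 147 150 149  72  18  24]
 [ 28 127 178 203 203 148 149 144 202 203 187 145 146 200 202 203 148 148
  151 148 153 148  37  24  18]]
```

Emit:
arm_command(increments="0.7 11 -44 0 0.04; 0.7 22 -88 0 0.08; 0.7 33 -132 0 0.12; 0.7 44 -176 0 0.16; 0.7 55 -220 0 0.22")

```text
t: 21.0
tool_pos: [0.5802, 0.1125, 0.2064]
orientation: [0.021, 3.141, 0.0]
force: [0.2, -1.3, -1.1]
opening: 0.0455
gripper_force: 30.0
```

```bash
python3 -c "
from h import *
go(.572,-.1145,.19,-.012)"
```

```text
t 21.0 shift [   5.2 -227.1   16.3] turn -0.001 TCP [0.5802 0.1125 0.2064] q6 -1.45 op 0.0455 gf 30.0
```

Emit:
arm_command(increments="0.7 5 -48 0 0; 0.7 5 -96 0 0; 0.7 5 -144 0 0; 0.7 5 -190 5 0; 0.7 5 -224 12 0")

```text
t: 21.5
tool_pos: [0.573, -0.1127, 0.1949]
orientation: [0.021, 3.14, -0.001]
force: [0.4, -0.0, -1.7]
opening: 0.0454
gripper_force: 30.0
```

Emit:
arm_command(increments="0.7 0 0 0 0; 0.7 0 0 0 0; 0.7 0 0 0 0")

```text
t: 21.8
tool_pos: [0.5732, -0.1089, 0.1944]
orientation: [0.018, 3.141, 0.001]
force: [0.0, 0.9, -1.8]
opening: 0.0456
gripper_force: 30.0
```

```bash
python3 -c "
from h import *
go(.586,-.1145,.168,-.012)"
```

```text
t 21.8 shift [-12.8  -5.5  26.4] turn 0.001 TCP [ 0.5732 -0.1089  0.1944] q6 -1.84 op 0.0456 gf 30.0
```

Emit:
arm_command(increments="0.7 0 -5.5 6 0; 0.7 -4 -5.5 14 0; 0.7 -8 -5.5 20 0; 0.7 -13 -5.5 26 0; 0.7 -13 -5.5 26 0")

```text
t: 22.3
tool_pos: [0.586, -0.115, 0.1665]
orientation: [-0.018, -3.14, -0.001]
force: [0.5, 0.1, -0.1]
opening: 0.0454
gripper_force: 30.0
```

Emit:
arm_command(increments="0.7 -3 0 4 0; 0.7 -6 0 8 0; 0.7 -6 0 8 0; 0.7 -6 0 8 0")

```text
t: 22.7
tool_pos: [0.5921, -0.1156, 0.1601]
orientation: [-0.019, -3.141, -0.0]
force: [-0.5, -0.7, -1.3]
opening: 0.0455
gripper_force: 30.0
```

Emit:
arm_command(increments="0.7 -2 0 3 0; 0.7 -4 0 5 0; 0.7 -6 0 7 0; 0.7 -6 0 7 0")

```text
t: 23.1
tool_pos: [0.5981, -0.1156, 0.1526]
orientation: [-0.018, -3.141, -0.0]
force: [-0.2, -0.8, -2.6]
opening: 0.0453
gripper_force: 30.0
```

Emit:
arm_command(increments="0.7 -1 0 2 0; 0.7 -1 0 3 0; 0.7 -1 0 3 0")

```text
t: 23.4
tool_pos: [0.5988, -0.1157, 0.1502]
orientation: [-0.019, -3.141, -0.0]
force: [-4.7, 0.4, 1.2]
opening: 0.0453
gripper_force: 30.0
```

Emit:
arm_command(increments="0.4 0 0 0 0; 0.35 0 0 0 0; 0.3 0 0 0 0; 0.3 0 0 -20 0; 0.3 10 0 -55 0")

```text
t: 23.9
tool_pos: [0.5879, -0.1151, 0.2027]
orientation: [-0.018, -3.137, -0.002]
force: [-0.1, -0.1, -1.0]
opening: 0.0648
gripper_force: 0.0
```

Emit:
arm_command(increments="0.3 50 0 -10 0; 0.3 100 0 -10 0; 0.3 150 0 -10 0; 0.3 190 0 -10 0; 0.3 210 0 -10 0")

```text
t: 24.4
tool_pos: [0.377, -0.1129, 0.2151]
orientation: [0.019, 3.141, -0.001]
force: [0.3, 0.0, 0.6]
opening: 0.0651
gripper_force: 0.0
```

```bash
python3 -c "
from h import *
go(.4365,-.3617,.12,1.43)
T=snap('top');S=snap('side');cv2.imwrite('pics/g_top.png',T);cv2.imwrite('pics/g_side.png',S)
I=cv2.INTER_CUBIC
a=cv2.resize(T[170:270,342:452],(440,400),interpolation=I);b=cv2.resize(S[105:165,235:315],(360,270),interpolation=I)
c=np.zeros((600,800,3),np.uint8);c[:400,:440]=a;c[:270,440:]=b
c[300:600,500:]=cv2.resize(T[130:205,190:290],(300,300)) if 0 else cv2.resize(S[140:240,195:295],(300,300))
c[400:600,0:400]=cv2.resize(T[135:205,190:330],(400,200))
cv2.imwrite('pics/g.png',c)"
```

```text
t 24.4 shift [ -62.5 -248.    95.3] turn -1.442 TCP [ 0.377  -0.1129  0.2151] q6 -1.98 op 0.0651 gf 0.0
```

View pics/g.png

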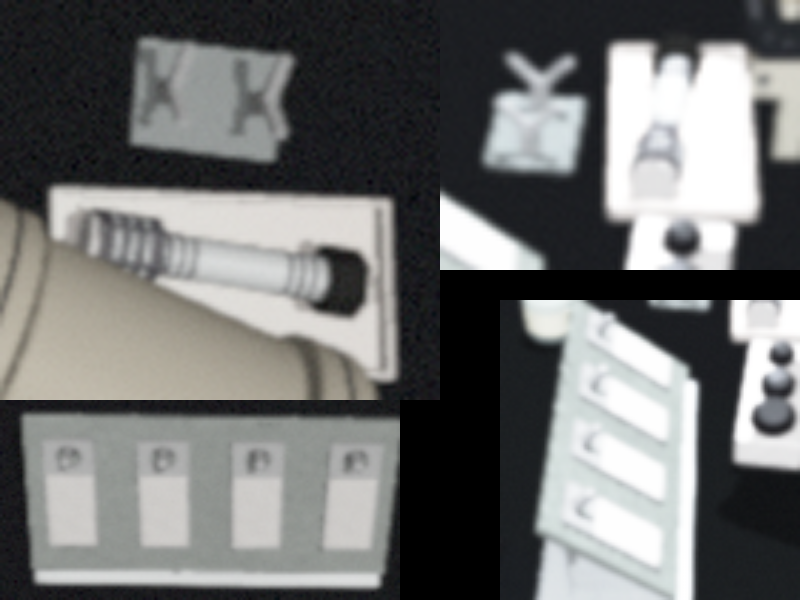

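```bash
python3 -c "
from h import *
for a,b in (((288,57),(71,56)),((284,132),(133,60))):
  A=(342+a[0]/4,170+a[1]/4);B=(235+b[0]/4.5,105+b[1]/4.5)
  print(tri(A,B),onz('top',*A,.061),onz('side',*B,.061))
# side-view torch check: lens face (655-440,175), tail (675-440,48)
for b in ((215,172),(235,45)): print(onz('side',235+b[0]/4.5,105+b[1]/4.5,.025))
c=[(138,38),(293,55),(275,160),(131,147)]
for a in c: print(onz('top',342+a[0]/4,170+a[1]/4,.008)[:2].round(4))
c=[(495-440,92),(586-440,97),(574-440,172),(484-440,165)]
for a in c: print('s',onz('side',235+a[0]/4.5,105+a[1]/4.5,.008)[:2].round(4))
"
```

```text
(array([ 0.57065609, -0.39097552,  0.05560034]), np.float64(0.004193902969479916)) [ 0.57194126 -0.38910032  0.061     ] [ 0.5683149  -0.38232735  0.061     ]
(array([ 0.51852411, -0.38506869,  0.05547485]), np.float64(0.007800024664275168)) [ 0.52184077 -0.38348165  0.061     ] [ 0.51478359 -0.37578307  0.061     ]
[ 0.44737861 -0.26692017  0.025     ]
[ 0.42152905 -0.45039439  0.025     ]
[ 0.5935 -0.307 ]
[ 0.5815 -0.4147]
[ 0.5079 -0.3978]
[ 0.5169 -0.2987]
s [ 0.5843 -0.4039]
s [ 0.5028 -0.3956]
s [ 0.5144 -0.2889]
s [ 0.5911 -0.2991]
```

Emit:
arm_command(increments="0.3 -10 -25 0 0.14; 0.3 -20 -50 0 0.28; 0.3 -30 -75 0 0.42; 0.3 -40 -100 0 0.56; 0.3 -50 -125 0 0.7")

```text
t: 25.0
tool_pos: [0.4292, -0.2401, 0.2152]
orientation: [1.103, 2.941, -0.0]
force: [-0.4, 0.1, -0.4]
opening: 0.0652
gripper_force: 0.0
```

```bash
python3 -c "
from h import *
go(.4355,-.3625,.18,1.43)"
```

```text
t 25.0 shift [-85.2 -88.1  35.3] turn 0.994 TCP [ 0.4292 -0.2401  0.2152] q6 -1.47 op 0.0652 gf 0.0
```

Emit:
arm_command(increments="0.45 -17 -18 0 0.14; 0.45 -34 -36 5 0.28; 0.45 -51 -54 15 0.42; 0.45 -68 -72 25 0.56; 0.45 -85 -88 35 0.7")

```text
t: 25.5
tool_pos: [0.4356, -0.3625, 0.1795]
orientation: [2.044, 2.384, 0.0]
force: [0.8, 0.2, 0.3]
opening: 0.0516
gripper_force: 0.0
```

Emit:
arm_command(increments="0.45 0 0 20 0.14; 0.45 0 0 40 0.29; 0.45 0 0 60 0.29; 0.45 0 0 60 0.29")

```text
t: 25.9
tool_pos: [0.4338, -0.3596, 0.1164]
orientation: [-2.358, -2.068, 0.0]
force: [0.2, 1.1, 0.1]
opening: 0.0512
gripper_force: 0.0
```

```bash
python3 -c "
from h import *
go(.4355,-.3625,.040,1.43)"
```

```text
t 25.9 shift [-2.9  2.4 76.4] turn 0.01 TCP [ 0.4338 -0.3596  0.1164] q6 -0.65 op 0.0512 gf 0.0
```

Emit:
arm_command(increments="0.45 -3 2.5 40 0.01; 0.45 -3 2.5 65 0.01; 0.45 -3 2.5 76 0.01; 0.45 -3 2.5 76 0.01")

```text
t: 26.3
tool_pos: [0.4363, -0.3635, 0.0431]
orientation: [-2.37, -2.059, 0.0]
force: [-0.2, 0.6, -0.5]
opening: 0.0513
gripper_force: 0.0
```

Emit:
arm_command(increments="0.6 0 0 0 0; 0.75 0 0 0 0; 0.8 0 0 0 0; 0.8 0 0 0 0; 0.8 0 0 0 0", grip_force=40)

```text
t: 26.8
tool_pos: [0.4373, -0.3649, 0.0458]
orientation: [2.371, 2.058, 0.0]
force: [-1.6, 0.6, 6.7]
opening: 0.0293
gripper_force: 40.0
```

Emit:
arm_command(increments="0.8 0 0 -5 0; 0.8 0 0 -30 0; 0.8 0 0 -65 0; 0.8 0 0 -90 0; 0.8 0 0 -90 0")

```text
t: 27.3
tool_pos: [0.4386, -0.3661, 0.139]
orientation: [2.367, 2.055, 0.001]
force: [0.7, -0.3, -1.7]
opening: 0.0287
gripper_force: 40.0
```

```bash
python3 -c "
from h import *
go(.549,-.348,.12,1.455);print(robot.read_state()['force'])"
```

```text
t 27.3 shift [ 33.5 106.6  19.5] turn -0.025 TCP [ 0.4386 -0.3661  0.139 ] q6 -0.64 op 0.0287 gf 40.0
[ 0.74936785 -0.3027942  -1.74893702]
```

Emit:
arm_command(increments="0.8 11 35 0 0; 0.8 22 70 0 -0.02; 0.8 33 106 0 -0.025; 0.8 33 106 10 -0.025; 0.8 33 106 10 -0.025")

```text
t: 27.8
tool_pos: [0.545, -0.3447, 0.1204]
orientation: [-2.341, -2.087, 0.002]
force: [-1.0, -0.7, -4.3]
opening: 0.0294
gripper_force: 40.0
```

```bash
python3 -c "
from h import *
go(.549,-.348,.085,1.455);print(robot.read_state()['force'])
S=snap('side');cv2.imwrite('pics/h.png',cv2.resize(S[85:165,225:325],(750,600),interpolation=cv2.INTER_CUBIC))"
```

```text
t 27.8 shift [-2.9  4.5 35.4] turn 0.001 TCP [ 0.545  -0.3447  0.1204] q6 -0.53 op 0.0294 gf 40.0
[-1.02825319 -0.70387651 -4.34657735]
```

View pics/h.png

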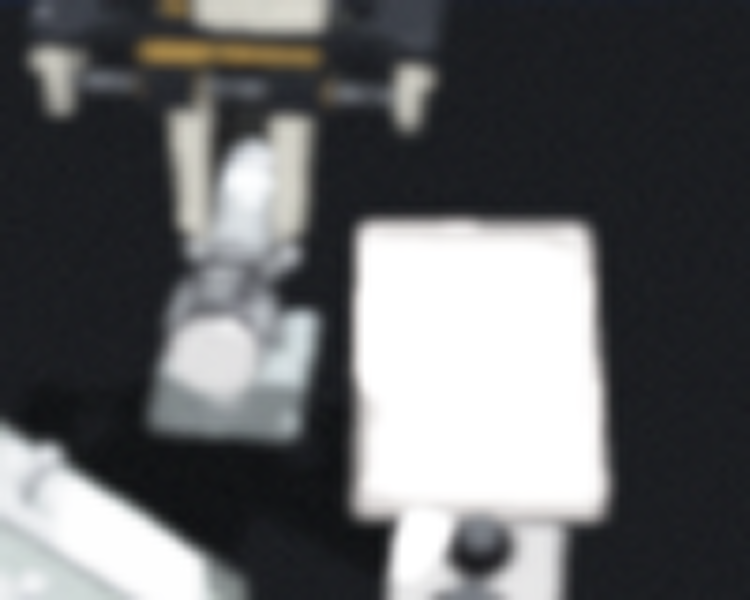

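Emit:
arm_command(increments="0.8 -3 0 12 0; 0.8 -3 0 24 0; 0.8 -3 0 34 0; 0.8 -3 0 34 0")

```text
t: 28.25
tool_pos: [0.5442, -0.3487, 0.0875]
orientation: [-2.345, -2.086, 0.001]
force: [-0.7, -0.1, -2.7]
opening: 0.0291
gripper_force: 40.0
```

Emit:
arm_command(increments="0.8 0 0 3 0; 0.8 0 0 5 0; 0.8 0 0 5 0")

```text
t: 28.55
tool_pos: [0.5459, -0.3493, 0.0853]
orientation: [2.346, 2.089, 0.0]
force: [0.5, -0.3, -1.1]
opening: 0.0295
gripper_force: 40.0
```

Emit:
arm_command(increments="0.8 0 0 2 0; 0.8 0 0 4 0; 0.8 0 0 4 0")

```text
t: 28.85
tool_pos: [0.5474, -0.35, 0.0827]
orientation: [2.344, 2.087, 0.002]
force: [4.0, -0.8, 1.9]
opening: 0.0292
gripper_force: 40.0
```

Emit:
arm_command(increments="0.8 0 2 1 0; 0.8 0 3 3 0; 0.8 0 3 3 0; 0.8 0 3 3 0")

```text
t: 29.25
tool_pos: [0.5505, -0.3504, 0.0795]
orientation: [2.344, 2.087, 0.002]
force: [6.3, -1.7, 4.8]
opening: 0.0291
gripper_force: 40.0
```

Emit:
arm_command(increments="0.8 0 2 1 0; 0.8 0 3 1 0; 0.8 0 3 1 0")

```text
t: 29.55
tool_pos: [0.5516, -0.3505, 0.0786]
orientation: [-2.347, -2.089, 0.002]
force: [-5.1, 2.1, 14.4]
opening: 0.0289
gripper_force: 40.0
```

Emit:
arm_command(increments="0.6 0 0 0 0; 0.55 0 0 0 0; 0.5 0 0 0 0; 0.5 0 0 -15 0; 0.5 0 0 -45 0")

```text
t: 30.05
tool_pos: [0.5498, -0.3486, 0.1197]
orientation: [-2.342, -2.085, 0.002]
force: [0.5, 0.3, 0.5]
opening: 0.0464
gripper_force: 0.0
```

Emit:
arm_command(increments="0.5 0 0 -45 0; 0.5 0 -30 -65 0; 0.5 0 -70 -65 0; 0.5 20 -110 -65 0")

```text
t: 30.45
tool_pos: [0.4442, -0.319, 0.1896]
orientation: [2.345, 2.085, -0.0]
force: [0.0, 1.2, 0.2]
opening: 0.0464
gripper_force: 0.0
```

```bash
python3 -c "
from h import *
go(.4495,-.0500,.12,1.43)
S=snap('side');T=snap('top');I=cv2.INTER_CUBIC
cv2.imwrite('pics/i.png',np.hstack([cv2.resize(S[95:175,225:305],(400,400),interpolation=I),cv2.resize(T[160:240,340:420],(400,400),interpolation=I)]))"
```

```text
t 30.45 shift [268.  -26.3  68.7] turn 0.024 TCP [ 0.4442 -0.319   0.1896] q6 -0.6 op 0.0464 gf 0.0
```

View pics/i.png

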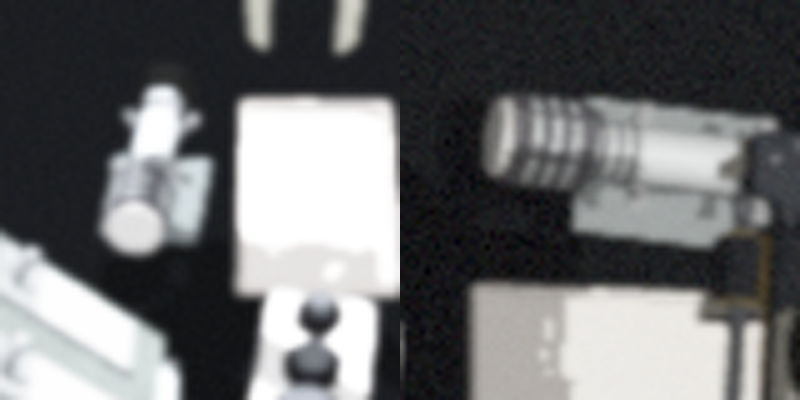

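Emit:
arm_command(increments="1 48 -5 0 0.02; 1 96 -10 0 0.02; 1 144 -15 0 0.02; 1 192 -20 0 0.02; 1 240 -25 0 0.02", grip_force=20)

```text
t: 31.05
tool_pos: [0.4481, -0.0745, 0.1885]
orientation: [2.367, 2.064, 0.002]
force: [1.0, 0.4, 0.6]
opening: 0.0112
gripper_force: 0.0
```

Emit:
arm_command(increments="1 28 -1 30 0; 1 28 -1 60 0; 1 28 -1 75 0; 1 28 -1 75 0; 1 28 -1 75 0")

```text
t: 31.55
tool_pos: [0.4512, -0.0484, 0.1133]
orientation: [2.367, 2.065, 0.001]
force: [0.5, -0.2, 1.3]
opening: 0.0005
gripper_force: 0.0
```

```bash
python3 -c "
from h import *
go(.4495,-.0500,.092,1.435)"
```

```text
t 31.55 shift [-1.8 -1.4 21.3] turn -0.0 TCP [ 0.4512 -0.0484  0.1133] q6 -0.08 op 0.0005 gf 0.0
```

Emit:
arm_command(increments="1 -2 -1 12 0; 1 -2 -1 19 0; 1 -2 -1 25 0; 1 -2 -1 28 0; 1 -2 -1 28 0")

```text
t: 32.05
tool_pos: [0.4498, -0.0506, 0.086]
orientation: [2.367, 2.065, -0.0]
force: [-9.4, 0.3, 19.7]
opening: 0.0005
gripper_force: 9.7
```

Emit:
arm_command(increments="1 0 0 0 0; 1 0 0 0 0; 1 0 0 -12 0; 1 0 0 -25 0; 1 0 0 -25 0")

```text
t: 32.55
tool_pos: [0.4507, -0.0504, 0.1112]
orientation: [2.366, 2.063, 0.003]
force: [-0.1, 1.3, 1.1]
opening: 0.0005
gripper_force: 0.0
```

Emit:
arm_command(increments="1 -15 0 0 0; 1 -40 0 0 0; 1 -52 0 0 0; 1 -52 0 0 0; 1 -52 0 0 0")

```text
t: 33.05
tool_pos: [0.4421, -0.1014, 0.1089]
orientation: [-2.368, -2.064, -0.0]
force: [0.2, 0.3, 0.3]
opening: 0.0006
gripper_force: 0.0
```

```bash
python3 -c "
from h import *
go(.4430,-.1015,.086,1.435)"
```

```text
t 33.05 shift [-0.   0.9 22.9] turn -0.001 TCP [ 0.4421 -0.1014  0.1089] q6 -0.2 op 0.0006 gf 0.0
```

Emit:
arm_command(increments="1 0 1 10 0; 1 0 1 17 0; 1 0 1 23 0; 1 0 1 24.5 0; 1 0 1 24.5 0")

```text
t: 33.55
tool_pos: [0.4434, -0.1011, 0.086]
orientation: [-2.366, -2.066, 0.0]
force: [-8.5, 3.6, 20.4]
opening: 0.0004
gripper_force: 10.5
```

Emit:
arm_command(increments="1 0 0 0 0; 1 0 0 0 0")

```text
t: 33.75
tool_pos: [0.4434, -0.1011, 0.086]
orientation: [-2.366, -2.066, -0.0]
force: [-9.1, 4.7, 21.4]
opening: 0.0001
gripper_force: 10.5
```

Emit:
arm_command(increments="1 0 0 -12 0; 1 0 0 -25 0; 1 0 0 -25 0")

```text
t: 34.05
tool_pos: [0.4445, -0.102, 0.1114]
orientation: [2.365, 2.064, 0.002]
force: [-0.1, -0.5, 1.1]
opening: 0.0006
gripper_force: 0.0
```

Emit:
arm_command(increments="1 -15 0 0 0; 1 -40 0 0 0; 1 -53 0 0 0; 1 -53 0 0 0; 1 -53 0 0 0")

```text
t: 34.55
tool_pos: [0.4359, -0.154, 0.1093]
orientation: [-2.368, -2.063, -0.0]
force: [-0.5, 0.7, 0.7]
opening: 0.0001
gripper_force: 0.0
```

```bash
python3 -c "
from h import *
go(.4357,-.1535,.086,1.435)"
```

```text
t 34.55 shift [ 0.4 -0.2 23.3] turn -0.001 TCP [ 0.4359 -0.154   0.1093] q6 -0.31 op 0.0001 gf 0.0
```

Emit:
arm_command(increments="1 0 0 10 0; 1 0 0 17 0; 1 0 0 23 0; 1 0 0 24.5 0; 1 0 0 24.5 0")

```text
t: 35.05
tool_pos: [0.4361, -0.1536, 0.0861]
orientation: [-2.366, -2.065, 0.0]
force: [-6.7, 4.4, 16.2]
opening: 0.0001
gripper_force: 8.4
```

Emit:
arm_command(increments="1 0 0 0 0; 1 0 0 0 0")

```text
t: 35.25
tool_pos: [0.4361, -0.1536, 0.0861]
orientation: [-2.366, -2.065, -0.0]
force: [-7.4, 5.4, 16.7]
opening: 0.0005
gripper_force: 8.5
```

Emit:
arm_command(increments="1 0 0 -12 0; 1 0 0 -50 0; 0.5 0 0 -95 0; 0.5 -30 0 -105 0; 0.5 -70 0 -105 0")

```text
t: 35.75
tool_pos: [0.4285, -0.224, 0.1934]
orientation: [2.36, 2.066, 0.003]
force: [0.1, -0.1, -0.0]
opening: 0.0199
gripper_force: 0.0
```

```bash
python3 -c "
from h import *
go(.5507,-.350,.15,1.455)
a=cv2.imread('pics/i.png')
S=snap('side');T=snap('top');I=cv2.INTER_CUBIC
b=np.hstack([cv2.resize(S[95:175,225:305],(400,400),interpolation=I),cv2.resize(T[160:240,340:420],(400,400),interpolation=I)])
d=cv2.absdiff(a,b).max(2)
print('stand diff side',d[80:260,90:220].mean(),'top',d[90:190,480:700].mean())
for n,im in(('side',S),('top',T)):
  im0=cv2.imread('pics/g_%s.png'%n); x=cv2.absdiff(im,im0).max(2)
  print(n,'board diff',x[150:235,205:280].mean() if n=='side' else x[140:190,195:325].mean())"
```

```text
t 35.75 shift [-108.7  137.6   44.3] turn -0.017 TCP [ 0.4285 -0.224   0.1934] q6 -0.46 op 0.0199 gf 0.0
stand diff side 6.182393162393162 top 20.359227272727274
side board diff 5.081098039215687
top board diff 1.9506153846153846
```

Emit:
arm_command(increments="0.5 -28 35 0 0; 0.5 -55 70 0 0; 0.5 -82 105 0 -0.02; 0.5 -109 137 0 -0.02; 0.5 -109 137 40 -0.02")

```text
t: 36.35
tool_pos: [0.5539, -0.3555, 0.156]
orientation: [2.338, 2.079, 0.004]
force: [0.2, -0.6, 0.4]
opening: 0.0463
gripper_force: 0.0
```

Emit:
arm_command(increments="0.5 0 0 0 0; 0.5 0 0 0 0")

```text
t: 36.55
tool_pos: [0.5463, -0.3483, 0.1481]
orientation: [-2.342, -2.086, 0.001]
force: [0.1, 0.6, -0.3]
opening: 0.0463
gripper_force: 0.0
```

```bash
python3 -c "
from h import *
go(.5507,-.350,.077,1.455)"
```

```text
t 36.55 shift [-1.4  4.9 71.1] turn 0.0 TCP [ 0.5463 -0.3483  0.1481] q6 -0.53 op 0.0463 gf 0.0
```

Emit:
arm_command(increments="0.5 -1.5 4.5 30 0; 0.5 -1.5 4.5 55 0; 0.5 -1.5 4.5 73 0; 0.5 -1.5 4.5 73 0; 0.5 -1.5 4.5 73 0")

```text
t: 37.05
tool_pos: [0.5521, -0.3521, 0.0784]
orientation: [2.346, 2.089, 0.0]
force: [0.5, -0.2, -0.2]
opening: 0.0467
gripper_force: 0.0
```

Emit:
arm_command(increments="0.65 0 0 0 0; 0.75 0 0 0 0; 0.8 0 0 0 0; 0.8 0 0 0 0; 0.8 0 0 0 0", grip_force=40)

```text
t: 37.55
tool_pos: [0.5512, -0.3527, 0.0787]
orientation: [-2.347, -2.088, 0.002]
force: [-6.6, 2.2, 7.2]
opening: 0.0288
gripper_force: 40.0
```

Emit:
arm_command(increments="0.8 0 0 -5 0; 0.8 0 0 -30 0; 0.8 0 0 -60 0; 0.8 0 0 -70 0; 0.8 0 0 -70 0")

```text
t: 38.05
tool_pos: [0.5532, -0.3532, 0.1498]
orientation: [2.343, 2.086, 0.002]
force: [-0.1, -0.8, -1.9]
opening: 0.029
gripper_force: 40.0
```

```bash
python3 -c "
from h import *
c=[(388,195),(750,208),(752,398),(387,385)]
p=[onz('top',262+a/4.2,170+b/4.2,.014) for a,b in c];print(np.round(p,4),np.mean(p,0))
m=np.mean(p,0);go(m[0],m[1],.13,1.56);print(robot.read_state()['force'])"
```

```text
[[ 0.4896 -0.2397  0.014 ]
 [ 0.4812 -0.4755  0.014 ]
 [ 0.3593 -0.4683  0.014 ]
 [ 0.3673 -0.2345  0.014 ]] [ 0.42435007 -0.35449894  0.014     ]
t 38.05 shift [ -16.2 -127.9   19.3] turn -0.105 TCP [ 0.5532 -0.3532  0.1498] q6 -0.53 op 0.029 gf 40.0
[-0.08883026 -0.79948609 -1.87717426]
```

Emit:
arm_command(increments="0.8 -5 -40 0 -0.03; 0.8 -14 -80 0 -0.065; 0.8 -26 -120 0 -0.065; 0.8 -26 -122 30 -0.065; 0.8 -26 -122 60 -0.065")

```text
t: 38.55
tool_pos: [0.4264, -0.3644, 0.0861]
orientation: [2.279, 2.161, -0.0]
force: [0.9, -0.4, -2.5]
opening: 0.0293
gripper_force: 40.0
```

Emit:
arm_command(increments="0.8 0 0 10 0; 0.8 0 0 25 0; 0.8 0 0 30 0; 0.8 0 0 30 0")

```text
t: 38.95
tool_pos: [0.4276, -0.3635, 0.0565]
orientation: [-2.276, -2.164, 0.0]
force: [0.2, 0.3, -2.3]
opening: 0.0294
gripper_force: 40.0
```

```bash
python3 -c "
from h import *
go(.430,-.366,.046,1.52);print(robot.read_state()['force'])"
```

```text
t 38.95 shift [-2.4  2.5 10.5] turn 0.0 TCP [ 0.4276 -0.3635  0.0565] q6 -0.75 op 0.0294 gf 40.0
[ 0.15134943  0.33882917 -2.3259566 ]
```

Emit:
arm_command(increments="0.8 -2 2 5 0; 0.8 -2 2 8 0; 0.8 -2 2 10 0; 0.8 -2 2 10 0")

```text
t: 39.35
tool_pos: [0.4296, -0.3659, 0.0471]
orientation: [-2.277, -2.164, -0.0]
force: [0.8, -0.1, -2.0]
opening: 0.0292
gripper_force: 40.0
```

Emit:
arm_command(increments="0.8 0 0 1 0; 0.8 0 0 2 0; 0.8 0 0 2 0")

```text
t: 39.65
tool_pos: [0.4298, -0.3663, 0.046]
orientation: [2.277, 2.164, -0.0]
force: [-2.1, 1.6, 4.1]
opening: 0.0291
gripper_force: 40.0
```

Contact with the tray floor. I'll release and retreat.

Emit:
arm_command(increments="0.65 0 0 0 0; 0.55 0 0 0 0; 0.5 0 0 0 0; 0.5 0 0 -20 0; 0.5 0 0 -65 0")

```text
t: 40.15
tool_pos: [0.427, -0.3635, 0.1062]
orientation: [-2.271, -2.158, 0.0]
force: [0.6, -0.3, 0.1]
opening: 0.0465
gripper_force: 0.0
```

Emit:
arm_command(increments="0.5 0 0 -45 0; 0.5 0 -30 -80 0; 0.5 40 -55 -80 0; 0.5 85 -60 -80 0; 0.5 130 -60 -80 0")

```text
t: 40.65
tool_pos: [0.3754, -0.2323, 0.1904]
orientation: [2.279, 2.161, 0.0]
force: [1.0, -0.0, -0.3]
opening: 0.0466
gripper_force: 0.0
```

Emit:
arm_command(increments="0.5 45 0 0 0; 0.5 90 0 0 0; 0.5 135 0 0 0; 0.5 135 0 0 0; 0.5 135 0 0 0")

```text
t: 41.15
tool_pos: [0.3834, -0.0976, 0.1903]
orientation: [2.273, 2.167, 0.0]
force: [-0.1, -0.4, 0.7]
opening: 0.0466
gripper_force: 0.0
```

```bash
python3 -c "
from h import *
S=snap('side');T=snap('top');I=cv2.INTER_CUBIC
cv2.imwrite('pics/z.png',np.hstack([cv2.resize(S[95:255,190:350],(400,400),interpolation=I),cv2.resize(T[110:270,290:450],(400,400),interpolation=I)]))
for n,im in(('side',S),('top',T)):
  x=cv2.absdiff(im,cv2.imread('pics/g_%s.png'%n)).max(2)
  print(n,x[150:235,205:280].mean() if n=='side' else x[140:190,195:325].mean())"
```

```text
side 2.684705882352941
top 1.9778461538461538
```

View pics/z.png

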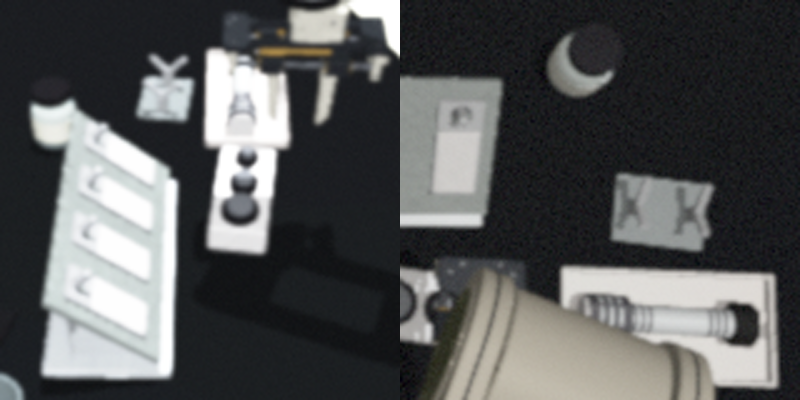

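```bash
python3 -c "
from plant import robot
print(robot.close_job())"
```

```text
the job is handed in; nothing more can be done
None
```

The job is handed in: all four panels hang flat on the easel pegs, the keys were pressed large, medium, small with the torch in its stand, the torch lies back in its tray, and the arm ended clear of everything.

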